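# Stack an empty bin over the spare electrode tips

## Robot

A 6-joint arm with a two-finger parallel gripper is mounted at the origin on a cart in front of the work surface, level with it; the furniture and walls round the work are solid. World frame = base frame: x ahead of the robot, y to its left, z up, the work surface at z = 0. Lengths are in mm, angles in rad, forces in N, time in s.
With the tool pointing down it reaches from about 350 to 875 mm from the base axis. Payload 4.2 kg.
Tool frame: the origin (TCP) lies midway between the tips of the shut fingers; the grasp point (between the pads) lies 19 mm behind it (arm.grasp_offset is the distance from the TCP to the grasp point, in mm); z points along the fingers, y is the direction in which the jaws open and shut (so a half turn about z gives the same grasp; the last joint's range is limited). The gripper opens to 85 mm and grips with 20 to 120 N. Pads are 22 mm wide; open, the fingers measure 114 mm over their backs; the gripper's body (76 mm by 85 mm) begins 54 mm behind the grasp point. The pads swing forward as they close: fully open they stand 13 mm farther back than shut.
Start: joints at [-0.974, 0.385, 0.008, 0, -1.194, -0.259], TCP at [207.147, -589.652, 231.312] pointing down, gripper open.
Joint ranges: [-3.14, 3.14], [-1.21, 2.06], [-1.07, 1.41], [-3.16, 2.05], [-2.99, -0.16], [-3.1, 3.1]. Speed limits (rad/s): [2.79, 2.79, 3.14, 3.14, 3.14, 3.14].

## Interface

Orientations are given as a unit quaternion [x, y, z, w].
In Python, from bench import arm gives the robot as it stands.
- The arm moves only by the tool move_arm, never from a script. Its argument "moves" is a list of rows, each an object with "gripper": the gripper's target within -1 to 1 (fully open at 1, half-way at 0, shut at -1); "xyz": the shift along the tool's x, y, z in cm, a list of three; "angular": the turn, a rotation vector about the tool's x, y, z in rad, a list of three. In form: [{"gripper": gripper, "xyz": [dx, dy, dz], "angular": [wx, wy, wz]}, ...]. A call has 1 to 10 rows; each row is the pose to reach, as a shift and turn from the pose commanded when the call began, along the tool's axes at that moment; what a row does not reach only later rows make up. A row lasts 1/8 s, in which the tool goes at most 62.5 mm and 10.7 degrees, less where a joint would pass 70% of its speed; a pose out of reach is approached as far as the arm can. A call with a gripper value outside its range is refused whole. The fingers move at their own pace and stop on an object; the grip force is fixed at half the most. Time passes only in rows, so rows that repeat a pose let the fingers close. It gives the time, the measured TCP pose, the force and the opening at its end, in the units of the state.
- arm.read_state(): the state, without advancing time (a new reading comes with each control period).
- arm.get_image(name): name is "scene" or "top" or "wrist"; returns (picture, depth): 420x560x3 uint8, blue, green, red; 420x560 float32, mm along the optical axis (not along the pixel's ray), 0 where there is no reading.
- arm.get_calibration(name): a dict with "camera_matrix" (3x3 intrinsics, pixels), "R" (3x3) and "t" (3): a world point X has camera coordinates R X + t. Camera axes: x right, y down, z forward; pixel columns grow to the right and rows downward; lengths in mm; the calibration is good to about 2 mm. A picture is of the moment at which its call begins: read the wrist's pose just before it. get_calibration takes no time and is no camera call; for the wrist camera it gives the pose at the moment of the call.
- arm.job_done(): hands the job in, once; it reports no verdict.
The state is a dict: "clock": time; "joints": joint angles; "joint_vel": joint speeds; "joint_efforts": joint torques, N m; "position": TCP position; "ee_rot": TCP orientation; "contact_force": force on the tool from outside, world axes, zero at the start; "wrist_torque": the same for the moment, N m; "gripper_width": finger opening in mm.
Only numpy, scipy, OpenCV 4.12 (cv2) and the standard library are available. Lean on these libraries where they do the work, as an engineer would, in place of code of your own. Each camera call takes 0.05 s, during which the arm holds its last target. There are 200 camera calls.

## Task

Put the spare electrode tip that stands on the bench into the filled bin, with the tip that already lies in it. Then take the upper of the two empty bins nested on the sloped stand and stack it squarely on the filled bin, turned half a turn to it (their cut-out fronts at opposite ends), so that it rests on the ledges, level above the tips, instead of nesting down onto them. Leave the other empty bin on its stand, the filled bin where it is, and do not push the gauge block or the tape roll about.

Things in the scene. Friction and masses are not known exactly. Their poses are not given: they have to be found in the camera images.
- loose_tip_mid (a point): The loose electrode tip: round copper part, 16 mm in diameter, 38 mm tall (thinner shank below, cone on top), 35 g, standing upright on the bench. The point is its centre, 19 mm above the bench; z along its axis.
- bin_tip_mid (a point): A second such tip, already lying across the rear end of the filled bin. The point is its centre. It stays there.
- full_bin: Filled bin, loose on the bench. Like all three stack-nest bins: blue plastic, 157 mm long, 69 wide, 60 high, walls 2 mm, tapering to 136 x 48 mm outside at its foot. Origin: centre of its underside. x points to the plain rear end; at -x is the front, with a cut-out 30 mm wide from the rim down to 32 mm height; y across, z up. Weight 0.14 kg without tips.
- full_bin_bay (a point): Middle of the free bay on the filled bin's floor (2.5 mm above its underside), room for the tip: 46 mm long, 44 mm wide, at x = -11 mm in full_bin. Columns on both long walls bound it, 24 mm wide at the floor, at x = -46 and +24 mm; 23 mm is free between facing columns at the floor, 27 mm at 15 mm height, so fingers fit best in line with the bin's length.
- full_bin_seat (a point): Centre of the four ledges (tops of the columns), 50 mm above the filled bin's underside; axes as full_bin. Same way round, a bin drops past the ledges and nests, underside 24 mm up. Half a turn round (fronts at opposite ends) its foot rests on them, its underside centre at this point. Sloping steps guide the foot to 1.5 mm sideways from up to 4 mm off; 5 mm play lengthwise.
- empty_bin_mid (a point): The upper of the two empty bins nested on the sloped stand, to be taken; shape as full_bin, 0.10 to 0.20 kg. The point is its centre, 30 mm above its underside, 30 mm below its rim; x to its plain rear end, y across, z out of its mouth. It starts leaning 30 degrees, front low. It pulls out freely along its own z; 40 mm frees it.
- empty_bin_grip (a point): Same axes, 19 mm above empty_bin_mid, 11 mm below the rim: middle of the skirt that runs round the upper 24 mm of the bin. Grip the skirt here across its 69 mm width (y), with the finger ends at most 22 mm below the rim: flush under it comes the skirt of the bin it nests in. Nothing stands beside the skirt.
- empty_bin_front (a point): Front end of that bin (the end with the cut-out), 75 mm from empty_bin_mid along its -x; same axes.
- nest_bin: The lower of the two nested empty bins, same shape; stays on the stand. Origin: centre of its underside; axes as for full_bin.
- bin_stand: Fixed grey sheet-metal stand with a deck of 150 x 86 mm that slopes 30 degrees; the low edge, with a lip, is at -x (towards the robot), the high edge is 95 mm above the bench. Origin: on the bench under the deck's middle; z up.
- gauge: Grey steel gauge block, 22 x 52 x 14 mm, lying loose on the bench near the loose tip; origin: centre of its underside. Bystander.
- tape: Roll of black tape, 53 mm across, 19 mm high, lying loose on the bench near the loose tip; origin: centre of its underside. Bystander.
- weld_head_a: Fixed spot welder in the middle of the bench, between the filled bin and the stand, 0.38 m tall; its electrode arms reach 70 mm towards the robot (-x) from its origin on the bench, its column stands 45 mm behind it and is 90 mm wide. Heaps of terminals, under 60 mm high, lie on both sides of it. Carry things past it on the robot's side.

How it is judged (in metres and radians):
On the way, in this order (a step that is already met when the one before it is completed fails the run):
1. both electrode tips lie or stand in the filled bin (x of loose_tip_mid in the frame of full_bin between -0.066 and 0.066 m and y of loose_tip_mid in the frame of full_bin between -0.026 and 0.026 m and z of loose_tip_mid in the frame of full_bin between 0 and 0.035 m and x of bin_tip_mid in the frame of full_bin between -0.066 and 0.066 m and y of bin_tip_mid in the frame of full_bin between -0.026 and 0.026 m and z of bin_tip_mid in the frame of full_bin between 0 and 0.035 m), for 0.2 s.
2. the empty bin sits level on the filled bin's ledges, half a turn to it (z of empty_bin_mid in the frame of full_bin between 0.077 and 0.083 m and x of empty_bin_mid in the frame of full_bin between -0.009 and 0.009 m and y of empty_bin_mid in the frame of full_bin between -0.005 and 0.005 m and x of empty_bin_front in the frame of full_bin above 0.06 m and angle between empty_bin_mid's own z axis and vertical below 0.06 rad), for 0.2 s.
At the end, for the whole second after the job is handed in: Empty bin on the filled bin's ledges: its middle 80 mm (within 3) above the filled bin's underside, within 9 mm lengthwise and 5 mm sideways, fronts opposed, level; both tips in the filled bin; filled bin upright, within 40 mm of its start, at rest; other empty bin within 20 mm of its start (all of step 1 and all of step 2 and angle between full_bin's own z axis and vertical below 0.05 rad and height (world z) of full_bin below 0.01 m and distance of full_bin from where it was at the start of the episode below 0.04 m and distance of nest_bin from where it was at the start of the episode below 0.02 m and linear speed of full_bin below 0.02 m/s); the robot touches nothing.
It fails at once if the gauge block or the tape roll is pushed more than 20 mm (distance of any of gauge, tape from where it was at the start of the episode above 0.02 m).
It fails at once if the other empty bin is moved more than 30 mm on its stand (distance of nest_bin from where it was at the start of the episode above 0.03 m).
It fails at once if the filled bin is pushed more than 50 mm (distance of full_bin from where it was at the start of the episode above 0.05 m).
It also fails if it takes over 54 s, if anything falls off the work surface, if the arm or the gripper's body presses on something with over 40 N, if the wrist force passes 120 N, or if a joint passes its speed limit or range.

## Working session

There is one attempt and no reset: what is moved stays moved. The work goes in short steps, Python scripts to look and compute and a tool call to move; the robot and the scene stay as the last step left them, time stands still between calls to the robot, and variables do not carry over. Pictures are saved under pics/ and viewed, about 8 in all and at most 12, crops included, and the job is handed in when it is done.

Besides the shell and the picture viewer there is one more tool, called after "Request:" as a command line: name --argument value ..., lists and objects as JSON in quotes. move_arm: Moves the arm, as the interface text tells. Its arguments: {"type":"object","properties":{"moves":{"type":"array","items":{"type":"object","properties":{"gripper":{"type":"number"},"xyz":{"type":"array","items":{"type":"number"}},"angular":{"type":"array","items":{"type":"number"}}}}}},"required":["moves"]}

```bash
mkdir -p pics; ls; cat > h.py <<'E'
import numpy as np, cv2
from bench import arm
from scipy.spatial.transform import Rotation as Ro
def cloud(name):
    c=arm.get_calibration(name); im,d=arm.get_image(name)
    K=np.array(c["camera_matrix"]);R=np.array(c["R"]);t=np.array(c["t"]).ravel()
    v,u=np.indices(d.shape); p=np.stack([(u-K[0,2])/K[0,0]*d,(v-K[1,2])/K[1,1]*d,d],-1)
    W=(p-t)@R; W[d<=0]=np.nan
    return im,d,W
E
python3 - <<'E'
from h import *
print(arm.read_state())
for n in("scene","top"):
    im,d,W=cloud(n); np.savez(n,im=im,W=W); cv2.imwrite(f"pics/{n}.png",im)
    print(n,arm.get_calibration(n))
E
```

```text
pics
{'clock': 0.0, 'joints': array([-9.74398680e-01,  3.85539360e-01,  6.64359833e-03, -5.01271736e-04,
       -1.19400205e+00, -2.58594566e-01]), 'joint_vel': array([ 6.21363706e-05, -3.68537470e-04,  1.07738440e-03, -2.75702777e-04,
       -2.27844330e-04,  1.36256018e-03]), 'joint_efforts': array([-4.11342935e-04, -3.92292023e+01,  1.88398844e+01,  4.18618396e+00,
       -4.76625617e-03, -1.51122176e-06]), 'position': array([ 206.95920568, -589.12605449,  230.23858259]), 'ee_rot': array([-1.68008376e-01,  9.85784980e-01,  1.05276679e-03, -2.23639949e-04]), 'contact_force': array([0.27406984, 0.22790045, 0.20976463]), 'wrist_torque': array([ 0.00239105, -0.01155203,  0.03381526]), 'gripper_width': 85.28204455901272}
scene {'camera_matrix': array([[460.07318472,   0.        , 280.6032829 ],
       [  0.        , 460.07318472, 212.30328586],
       [  0.        ,   0.        ,   1.        ]]), 'R': array([[-0.61719228, -0.78673309,  0.01116839],
       [-0.47910112,  0.36451963, -0.7984908 ],
       [ 0.62412804, -0.49817314, -0.60190341]]), 't': array([350.85032308, 296.79771271, 855.73786895])}
top {'camera_matrix': array([[383.54789343,   0.        , 280.31499504],
       [  0.        , 383.54789343, 213.85485863],
       [  0.        ,   0.        ,   1.        ]]), 'R': array([[-0.00528463, -0.99975399, -0.02154124],
       [-0.98762557,  0.00859459, -0.15659457],
       [ 0.15674119,  0.02044714, -0.98742803]]), 't': array([ 58.05718144, 499.78484964, 929.13841391])}
```

View pics/top.png

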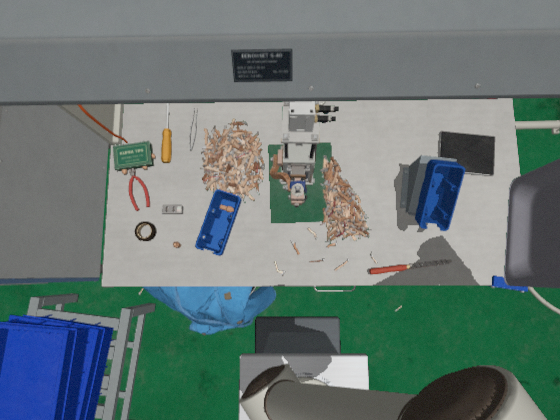

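View pics/scene.png

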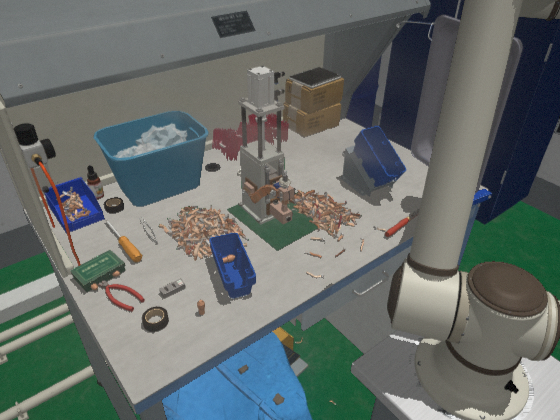

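Top view: loose tip at (177,244), tape (145,231), gauge (172,209), filled bin centred at (219,222) with its tip at (227,209) towards the rear end, and the nested bins on the stand at about (440,195).

```bash
cat > m.py <<'E'
from h import *
D={n:np.load(n+".npz") for n in("top","scene")}
def blue(im):
    h=cv2.cvtColor(im,cv2.COLOR_BGR2HSV); return (h[...,0]>100)&(h[...,0]<130)&(h[...,1]>120)
T=D["top"]["W"]; print("tip approx",T[244,177],"tape",T[231,145],T[240,145],"gauge",T[209,172],"bench",T[255,200])
for n in D:
    W=D[n]["W"];im=D[n]["im"]; z=W[...,2]
    c=T[244,177]
    m=(np.hypot(W[...,0]-c[0],W[...,1]-c[1])<22)&(z>6)&(z<50); q=W[m]; print(n,"tip",m.sum(),np.median(q,0),q.min(0),q.max(0))
    for nm,(v,u) in dict(gauge=(209,172),tape=(231,145)).items():
        c=T[v,u]; m=(np.hypot(W[...,0]-c[0],W[...,1]-c[1])<40)&(z>8)&(z<30); q=W[m]
        if len(q)>5: print(n,nm,len(q),cv2.minAreaRect(q[:,:2].astype(np.float32)),np.percentile(q[:,2],90))
    c=T[222,219]; m=blue(im)&(np.hypot(W[...,0]-c[0],W[...,1]-c[1])<110)&(z>-5)&(z<75); q=W[m]
    print(n,"full z pct",np.percentile(q[:,2],[5,50,95,99]))
    r=q[q[:,2]>52]; print(n,"full",len(r),cv2.minAreaRect(r[:,:2].astype(np.float32)))
    c=T[195,440]; m=blue(im)&(np.linalg.norm(W[...,:2]-c[:2],axis=-1)<150)&(z>10)&(z<230); q=W[m]
    print(n,"stand blue",len(q),q.min(0),q.max(0))
    # coordinates along 30deg leaning normal, assumed yaw unknown -> rim points: highest along nz
    for yaw in np.radians([-25,-15,-5,5]):
        Rm=(Ro.from_euler('z',yaw)*Ro.from_euler('y',-np.pi/6)).as_matrix(); l=q@Rm
        print(np.degrees(yaw),"n range",np.percentile(l[:,2],[1,50,97,99.5]),"y",np.percentile(l[:,1],[.5,99.5]),"x",np.percentile(l[:,0],[.5,99.5]))
E
python3 m.py; python3 - <<'E'
import cv2,numpy as np
t=cv2.imread("pics/top.png"); 
a=cv2.resize(t[180:270,130:250],(480,360),interpolation=cv2.INTER_CUBIC);b=cv2.resize(t[140:260,390:490],(300,360),interpolation=cv2.INTER_CUBIC)
cv2.imwrite("pics/crop.png",np.hstack([a,b]))
E
```

```text
tip approx [426.36489322 316.33885668  33.26930433] tape [464.13592156 412.87976102  -1.97693714] [438.70644631 405.01765701  15.6807262 ] gauge [518.92981442 337.28306525  18.05493143] bench [400.14608248 265.34734508  -2.22592814]
top tip 39 [426.29552608 317.98741974  32.93563122] [419.60796098 312.83857302   8.15526165] [434.44542556 327.26903039  38.1334076 ]
top gauge 155 ((520.2860717773438, 339.3258972167969), (52.46636962890625, 21.702377319335938), 89.87928771972656) 16.355229051313398
top tape 210 ((463.5607604980469, 406.5767517089844), (51.14255142211914, 49.616981506347656), 88.5921859741211) 20.108995601069243
top full z pct [ 0.34624707 21.33959703 60.36196245 62.15860183]
top full 340 ((479.8117370605469, 209.28355407714844), (69.55023956298828, 154.70590209960938), 71.54087829589844)
top stand blue 2387 [ 450.01564685 -430.13489835   11.27786964] [ 619.67837112 -273.63515221  170.01822554]
-25.0 n range [-252.38222392 -220.91836682 -185.73498281 -183.28788849] y [-112.19309324  -11.38122075] x [510.35442144 668.62628229]
-14.999999999999998 n range [-241.18496984 -2
[... 911 characters left out ...]
586, 159.43772888183594), 71.24029541015625)
scene stand blue 412 [ 446.78505274 -356.94790152   30.52561797] [ 600.13881324 -270.63174674  169.51333201]
-25.0 n range [-258.75982826 -208.11124735 -183.10305875 -179.19778734] y [-114.42891947  -17.9627458 ] x [504.36713105 665.37644277]
-14.999999999999998 n range [-250.03542006 -198.69711696 -175.12549731 -172.66307319] y [-210.0374124  -128.65181655] x [488.5034944  647.93094998]
-5.0 n range [-232.50062714 -179.93100689 -156.88718876 -156.02561207] y [-305.35775535 -229.78165817] x [458.27177624 613.48437377]
5.0 n range [-207.36936883 -153.99971457 -128.01924752 -126.19859336] y [-403.79611566 -310.93885592] x [409.17967906 566.96108066]
```

View pics/crop.png

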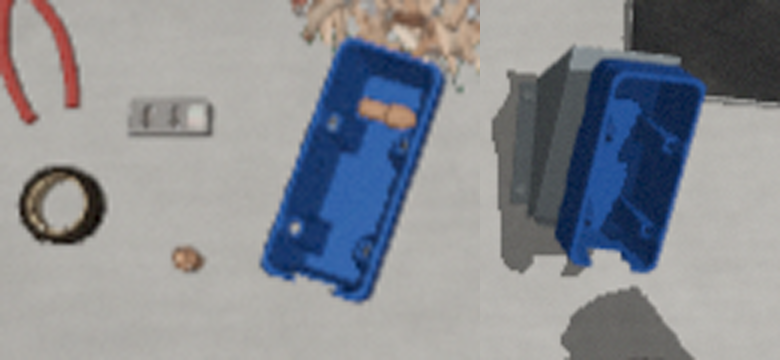

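Full bin is at about (479,210) with yaw about -18.6°, front towards the robot. The crop shows the tip lying at its rear, and the upper empty bin's front low towards the robot. Next I refine the empty bin and get the weld-head clearance.

```bash
cat >> h.py <<'E'
def blue(im):
    h=cv2.cvtColor(im,cv2.COLOR_BGR2HSV); return (h[...,0]>100)&(h[...,0]<130)&(h[...,1]>120)
def fit_empty(im,W,c=(530,-330)):
    from scipy.optimize import minimize
    z=W[...,2]; q=W[blue(im)&(np.hypot(W[...,0]-c[0],W[...,1]-c[1])<150)&(z>10)&(z<230)]
    yaw=np.radians(-5)
    for _ in range(8):
        Rm=(Ro.from_euler('z',yaw)*Ro.from_euler('y',-np.pi/6)).as_matrix(); l=q@Rm
        top=np.percentile(l[:,2],97); r=l[l[:,2]>top-5]
        (cx,cy),(w,h),a=cv2.minAreaRect(r[:,:2].astype(np.float32))
        a=np.radians(a); a=(a+np.pi/4)%(np.pi/2)-np.pi/4
        # in-plane turn -> yaw change approx a/cos... keep damped
        yaw+=a*0.8
    o=Rm@np.array([cx,cy,np.median(r[r[:,2]>top-3][:,2])])
    pl=np.linalg.svd(r-r.mean(0))[2][2]
    return o,np.degrees(yaw),(w,h),len(r),pl
def to(xyz,R):
    "print moves-frame shift (cm) and rotvec from the measured pose to TCP xyz, rotation R"
    s=arm.read_state(); R0=Ro.from_quat(s["ee_rot"])
    print("xyz",np.round(R0.inv().apply(np.array(xyz)-s["position"])/10,2),"ang",np.round((R0.inv()*R).as_rotvec(),3))
def down(yaw_y):  # tool down, tool y axis at yaw_y deg
    b=np.radians(yaw_y); y=np.array([np.cos(b),np.sin(b),0]); z=np.array([0,0,-1.]); return Ro.from_matrix(np.stack([np.cross(y,z),y,z],1))
E
python3 - <<'E'
from h import *
for n in("top","scene"):
    d=np.load(n+".npz"); W=d["W"]; print(n,fit_empty(d["im"],W))
    m=(W[...,2]>70)&(W[...,2]<400)&(abs(W[...,1]-20)<120)&(W[...,0]>380)&(W[...,0]<640); q=W[m]
    for a,b in((70,130),(130,200),(200,300),(300,400)):
        s=q[(q[:,2]>a)&(q[:,2]<b)]; print(a,b,len(s), s.size and (np.percentile(s,1,axis=0).round(),np.percentile(s,99,axis=0).round()))
to([410,-150,230],down(130)); to([425,319,230],down(161.4))
E
```

```text
top (array([ 519.95038029, -314.9537995 ,  128.75949172]), np.float64(-7.993078613281205), (69.94359588623047, 158.5754852294922), 362, array([ 0.00188072,  0.00932114, -0.99995479]))
70 130 542 (array([522., -23.,  78.]), array([638.,  77., 130.]))
130 200 1174 (array([524., -27., 131.]), array([633.,  45., 194.]))
200 300 97 (array([598., -19., 205.]), array([605.,  42., 286.]))
300 400 1696 (array([593., -51., 304.]), array([638.,  45., 389.]))
scene (array([ 518.4088615 , -314.68412418,  130.74519858]), np.float64(-7.222088623046821), (72.22476959228516, 157.54051208496094), 117, array([ 0.00118399,  0.0084964 , -0.9999632 ]))
70 130 820 (array([519.,  -6.,  71.]), array([638.,  78., 130.]))
130 200 1275 (array([523., -23., 131.]), array([639.,  48., 197.]))
200 300 417 (array([595., -19., 202.]), array([634.,  44., 298.]))
300 400 1244 (array([592., -47., 303.]), array([639.,  48., 388.]))
xyz [-33.7   34.71   0.1 ] ang [ 0.002  0.    -0.36 ]
xyz [-50.66  78.47   0.18] ang [ 0.002  0.001 -0.909]
```

Request:
move_arm --moves '[{"gripper":0,"xyz":[-33.7,34.7,0],"angular":[0,0,-0.36]},{"gripper":0,"xyz":[-33.7,34.7,0],"angular":[0,0,-0.36]},{"gripper":0,"xyz":[-33.7,34.7,0],"angular":[0,0,-0.36]},{"gripper":0,"xyz":[-33.7,34.7,0],"angular":[0,0,-0.36]},{"gripper":0,"xyz":[-33.7,34.7,0],"angular":[0,0,-0.36]},{"gripper":0,"xyz":[-33.7,34.7,0],"angular":[0,0,-0.36]},{"gripper":0,"xyz":[-33.7,34.7,0],"angular":[0,0,-0.36]},{"gripper":0,"xyz":[-42,56.6,0],"angular":[0,0,-0.6]},{"gripper":0,"xyz":[-47,70,0],"angular":[0,0,-0.8]},{"gripper":0,"xyz":[-50.7,78.5,0],"angular":[0,0,-0.91]}]'

```text
clock: 1.35
position: [403.9, -3.6, 231.3]
ee_rot: [-0.587, 0.81, -0.0, 0.0]
contact_force: [1.0, -0.1, -0.4]
gripper_width: 42.9
```

```bash
python3 -c "
from h import *
print(arm.read_state()['joints'].round(2))
to([400,300,200],down(161.4))"
```

```text
[ 0.4  -0.   -0.49 -0.   -1.09 -0.71]
xyz [-28.72   9.83   3.14] ang [-0.     0.     0.008]
```

Request:
move_arm --moves '[{"gripper":0,"xyz":[-28.7,9.8,3],"angular":[0,0,0.01]},{"gripper":0,"xyz":[-28.7,9.8,3],"angular":[0,0,0.01]},{"gripper":0,"xyz":[-28.7,9.8,3],"angular":[0,0,0.01]},{"gripper":0,"xyz":[-28.7,9.8,3],"angular":[0,0,0.01]},{"gripper":0,"xyz":[-28.7,9.8,3],"angular":[0,0,0.01]},{"gripper":0,"xyz":[-28.7,9.8,3],"angular":[0,0,0.01]},{"gripper":0,"xyz":[-28.7,9.8,3],"angular":[0,0,0.01]}]'

```text
clock: 2.22
position: [402.0, 297.3, 200.7]
ee_rot: [-0.58, 0.814, -0.0, -0.001]
contact_force: [0.2, -0.7, -0.5]
gripper_width: 42.4
```

```bash
python3 -c "
from h import *
s=arm.read_state(); print(s['position'],s['ee_rot'].round(3))
im,d,W=cloud('wrist'); cv2.imwrite('pics/w1.png',im); np.savez('w1',im=im,W=W)
z=W[...,2]
m=(np.hypot(W[...,0]-425,W[...,1]-320)<30)&(z>5)&(z<50);q=W[m];print(len(q))
if len(q):
  print(q.min(0),q.max(0),np.median(q,0)); t=q[q[:,2]>25]; print('top',t.mean(0)); print(cv2.minEnclosingCircle(q[:,:2].astype('f4')))
r=W[blue(im)&(z>54)&(z<68)]; print(len(r),cv2.minAreaRect(r[:,:2].astype('f4')) if len(r) else 0)
"
```

```text
[401.98246398 297.26762612 200.70161147] [-0.58   0.814 -0.    -0.001]
295
[419.54427446 312.37047194   5.16499627] [435.10752138 327.92324132  39.36602454] [426.01650398 317.52862143  32.03877019]
top [426.53543666 318.78007309  32.98860508]
((427.2712707519531, 320.1329345703125), 7.877645015716553)
3698 ((480.5113525390625, 208.73519897460938), (68.90453338623047, 156.6434783935547), 71.56282806396484)
```

View pics/w1.png

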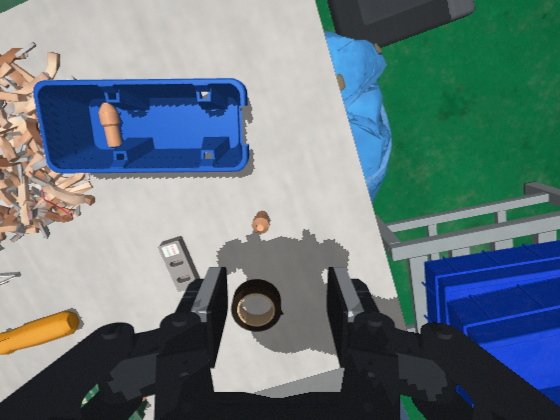

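The wrist view shows the tip at (260,222), clear of the tape (256,305) and gauge (178,260). The filled bin's rim is fully visible, its tip at (110,124). Tip is at (427.3,320.1); bin is at (480.5,208.7), yaw -18.4°.

```bash
python3 -c "
from h import *
to([427.3,320.1,90],down(161.5));to([427.3,320.1,10],down(161.5))"
```

```text
xyz [-3.03 -1.62 11.1 ] ang [ 0.    -0.001 -0.011]
xyz [-3.04 -1.62 19.1 ] ang [ 0.    -0.001 -0.011]
```

Request:
move_arm --moves '[{"gripper":0,"xyz":[-3.0,-1.6,5],"angular":[0,0,-0.01]},{"gripper":0,"xyz":[-3.0,-1.6,11],"angular":[0,0,-0.01]},{"gripper":0,"xyz":[-3.0,-1.6,15],"angular":[0,0,-0.01]},{"gripper":0,"xyz":[-3.0,-1.6,18],"angular":[0,0,-0.01]},{"gripper":0,"xyz":[-3.0,-1.6,19],"angular":[0,0,-0.01]},{"gripper":0,"xyz":[-3.0,-1.6,19],"angular":[0,0,-0.01]},{"gripper":-1,"xyz":[-3.0,-1.6,19],"angular":[0,0,-0.01]},{"gripper":-1,"xyz":[-3.0,-1.6,19],"angular":[0,0,-0.01]},{"gripper":-1,"xyz":[-3.0,-1.6,19],"angular":[0,0,-0.01]},{"gripper":-1,"xyz":[-3.0,-1.6,19],"angular":[0,0,-0.01]}]'

```text
clock: 3.52
position: [428.0, 321.6, 12.7]
ee_rot: [-0.585, 0.811, 0.0, 0.001]
contact_force: [0.1, -0.2, 7.0]
gripper_width: 12.4
```

```bash
python3 -c "
from h import *
B=np.array([480.5,208.7,0]);Rb=Ro.from_euler('z',-18.4,degrees=True);p=B+Rb.apply([-11,0,0]);print(p)
s=arm.read_state()['position'];R=down(161.6)
to([s[0],s[1],115],R);to([p[0],p[1],115],R);to([p[0],p[1],18],R)"
```

```text
[470.06236387 212.17213941   0.        ]
xyz [-2.000e-02 -1.000e-02 -1.023e+01] ang [-0.001  0.002 -0.001]
xyz [  9.03  -7.47 -10.24] ang [-0.001  0.002 -0.001]
xyz [ 9.05 -7.46 -0.54] ang [-0.001  0.002 -0.001]
```

Request:
move_arm --moves '[{"gripper":-1,"xyz":[0,0,-1],"angular":[0,0,0]},{"gripper":-1,"xyz":[0,0,-5],"angular":[0,0,0]},{"gripper":-1,"xyz":[0,0,-10.2],"angular":[0,0,0]},{"gripper":-1,"xyz":[0,0,-10.2],"angular":[0,0,0]},{"gripper":-1,"xyz":[4.5,-3.7,-10.2],"angular":[0,0,0]},{"gripper":-1,"xyz":[9.0,-7.5,-10.2],"angular":[0,0,0]},{"gripper":-1,"xyz":[9.0,-7.5,-10.2],"angular":[0,0,0]},{"gripper":-1,"xyz":[9.0,-7.5,-10.2],"angular":[0,0,0]}]'

```text
clock: 4.53
position: [469.8, 211.5, 112.9]
ee_rot: [-0.584, 0.812, 0.0, -0.0]
contact_force: [0.3, 0.7, -0.4]
gripper_width: 12.6
```

```bash
python3 -c "
from h import *
s=arm.read_state(); print(s['position'],s['gripper_width'])
im,d,W=cloud('wrist'); cv2.imwrite('pics/w2.png',im)
to([470.1,212.2,17],down(161.6))"
```

```text
[469.78126473 211.46757053 112.93593604] 12.64095635061069
xyz [-0.02 -0.03  9.6 ] ang [ 0.    -0.    -0.001]
```

View pics/w2.png

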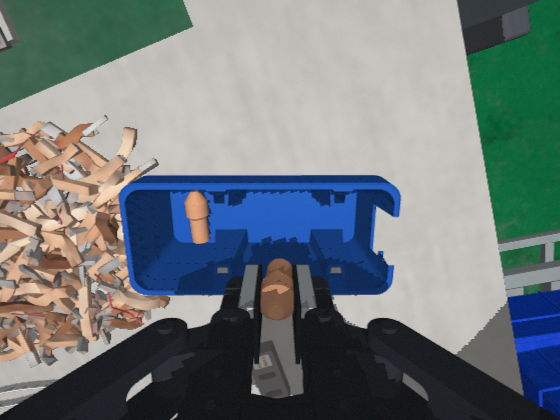

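The tip is held upright between the pads at (278,290), over the free bay. Lowering it, releasing with a small opening, then lifting.

Request:
move_arm --moves '[{"gripper":-1,"xyz":[0,0,4],"angular":[0,0,0]},{"gripper":-1,"xyz":[0,0,7.5],"angular":[0,0,0]},{"gripper":-1,"xyz":[0,0,9.2],"angular":[0,0,0]},{"gripper":-1,"xyz":[0,0,9.6],"angular":[0,0,0]},{"gripper":-1,"xyz":[0,0,9.6],"angular":[0,0,0]},{"gripper":-0.45,"xyz":[0,0,9.6],"angular":[0,0,0]},{"gripper":-0.45,"xyz":[0,0,9.6],"angular":[0,0,0]},{"gripper":-0.45,"xyz":[0,0,9.6],"angular":[0,0,0]},{"gripper":-0.45,"xyz":[0,0,8.5],"angular":[0,0,0]},{"gripper":-0.45,"xyz":[0,0,6],"angular":[0,0,0]}]'

```text
clock: 5.82
position: [469.5, 211.2, 53.5]
ee_rot: [-0.584, 0.812, -0.0, -0.001]
contact_force: [0.5, -0.1, 0.4]
gripper_width: 23.7
```

Request:
move_arm --moves '[{"gripper":-0.45,"xyz":[0,0,-6],"angular":[0,0,0]},{"gripper":-0.45,"xyz":[0,0,-10],"angular":[0,0,0]},{"gripper":-0.45,"xyz":[0,0,-16],"angular":[0,0,0]},{"gripper":-0.45,"xyz":[0,0,-16],"angular":[0,0,0]},{"gripper":-0.45,"xyz":[0,0,-16],"angular":[0,0,0]}]'

```text
clock: 6.45
position: [469.5, 211.4, 213.8]
ee_rot: [-0.584, 0.812, 0.0, 0.0]
contact_force: [-0.1, 0.0, -0.4]
gripper_width: 23.3
```

```bash
python3 -c "
from h import *
s=arm.read_state(); print(s['position'],s['gripper_width'],s['joints'].round(2))
im,d,W=cloud('wrist'); cv2.imwrite('pics/w3.png',im); z=W[...,2]
r=W[blue(im)&(z>54)&(z<68)]; print(len(r),cv2.minAreaRect(r[:,:2].astype('f4')))
h=cv2.cvtColor(im,cv2.COLOR_BGR2HSV);B=np.array([480.5,208.7,0]);l=(W-B)@Ro.from_euler('z',-18.4,degrees=True).as_matrix()
m=(h[...,0]<25)&(h[...,1]>70)&(abs(l[...,0])<66)&(abs(l[...,1])<28)&(z<60);n,lab,st,c=cv2.connectedComponentsWithStats(m.astype('u1'))
for i in range(1,n):
  if st[i,4]>40: print(st[i],np.nanmean(l[lab==i],0),np.nanmin(l[lab==i],0),np.nanmax(l[lab==i],0))
"
```

```text
[469.54519348 211.44274653 213.8117356 ] 23.30606531703836 [ 0.74  0.21 -0.29 -0.   -1.07 -1.06]
2948 ((480.4762878417969, 208.58352661132812), (69.26028442382812, 156.16357421875), 71.52641296386719)
[211 166  16  39 473] [45.37885537 -1.30379394 14.47766369] [ 38.95431901 -18.72435758   8.56920273] [53.01440529 17.84505392 19.0097979 ]
[270 178  16  20 243] [-10.9253911   -2.88147623  33.94371521] [-17.49181878  -8.59975575   5.14914231] [-3.81959991  5.87037409 40.7402198 ]
```

View pics/w3.png

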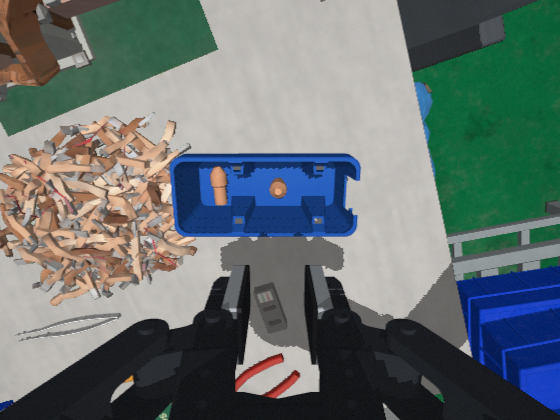

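Tip stands in the bay at (278,188), bin frame (-11,-1), top at 40 mm; the other tip is still at (219,185) and the filled bin has not moved. Going to the stand.

```bash
cat >> h.py <<'E'
def lean(yaw): # tool for bin leaning 30 deg
    Rb=Ro.from_euler('z',yaw,degrees=True)*Ro.from_euler('y',-30,degrees=True); return Rb, Rb*Ro.from_euler('y',180,degrees=True)
E
python3 -c "
from h import *
Rb,Rt=lean(-7.7); C=np.array([519,-315,130]); p=C+Rb.apply([0,0,110]);print(p,Rt.as_matrix())
to([410,30,250],down(125)); to([410,-120,250],down(100));to(p,Rt)"
```

```text
[ 464.49592402 -307.6307598   225.26279442] [[-8.58216626e-01  1.33986185e-01  4.95491600e-01]
 [ 1.16035440e-01  9.90983200e-01 -6.69930927e-02]
 [-5.00000000e-01 -6.93889390e-18 -8.66025404e-01]]
xyz [19.07 -0.14 -3.7 ] ang [ 0.001 -0.001  0.637]
xyz [33.29 -4.9  -3.69] ang [ 0.000e+00 -1.000e-03  1.073e+00]
xyz [ 49.35 -16.03  -1.22] ang [ 0.361 -0.438  1.348]
```

Request:
move_arm --moves '[{"gripper":1,"xyz":[9.5,0,-3.7],"angular":[0,0,0.3]},{"gripper":1,"xyz":[19,0,-3.7],"angular":[0,0,0.64]},{"gripper":1,"xyz":[19,0,-3.7],"angular":[0,0,0.64]},{"gripper":1,"xyz":[19,0,-3.7],"angular":[0,0,0.64]},{"gripper":1,"xyz":[26,-2.5,-3.7],"angular":[0,0,0.86]},{"gripper":1,"xyz":[33.3,-4.9,-3.7],"angular":[0,0,1.07]},{"gripper":1,"xyz":[33.3,-4.9,-3.7],"angular":[0,0,1.07]},{"gripper":1,"xyz":[38.5,-8.5,-3],"angular":[0.12,-0.14,1.16]},{"gripper":1,"xyz":[44,-12.3,-2],"angular":[0.24,-0.29,1.25]},{"gripper":1,"xyz":[49.3,-16.0,-1.2],"angular":[0.36,-0.44,1.35]}]'

```text
clock: 7.75
position: [461.7, -299.9, 224.9]
ee_rot: [0.054, 0.969, -0.015, 0.241]
contact_force: [1.5, 0.8, -0.0]
gripper_width: 85.7
```

```bash
python3 -c "
from h import *
Rb,Rt=lean(-7.7); C=np.array([519,-315,130]); p=C+Rb.apply([0,0,110]);print(arm.read_state()['joints'].round(2))
to(p,Rt)"
```

```text
[-0.35  0.09 -0.43 -0.19 -0.58 -1.2 ]
xyz [-0.33 -0.74  0.14] ang [ 0.007 -0.036  0.02 ]
```

Request:
move_arm --moves '[{"gripper":1,"xyz":[-0.1,0,0],"angular":[0,0,0]},{"gripper":1,"xyz":[-0.1,0,0],"angular":[0,0,0]}]'

```text
clock: 8.0
position: [462.9, -298.3, 225.6]
ee_rot: [0.053, 0.97, -0.015, 0.238]
contact_force: [0.4, 0.6, 0.2]
gripper_width: 85.6
```

```bash
python3 -c "
from h import *
s=arm.read_state();print(s['position'],s['joints'].round(2))
im,d,W=cloud('wrist'); cv2.imwrite('pics/w4.png',im); np.savez('w4',im=im,W=W)
print(fit_empty(im,W))
Rb,Rt=lean(-7.7);to([464.5,-307.6,225],Rt)
im,d,W=cloud('top'); print(fit_empty(im,W))
"
```

```text
[ 462.90896536 -298.33769363  225.6275432 ] [-0.34  0.09 -0.43 -0.19 -0.59 -1.21]
(array([ 520.04005994, -317.00401656,  129.48503445]), np.float64(-7.4561096191406255), (69.02836608886719, 156.89608764648438), 3387, array([-0.00191817,  0.00122645, -0.99999741]))
xyz [-0.13 -0.98  0.21] ang [ 0.009 -0.04   0.025]
(array([ 541.25208103, -317.90748853,  141.51448811]), np.float64(-8.337347412109358), (69.3970718383789, 108.39904022216797), 227, array([ 0.00381437,  0.00761504, -0.99996373]))
```

View pics/w4.png

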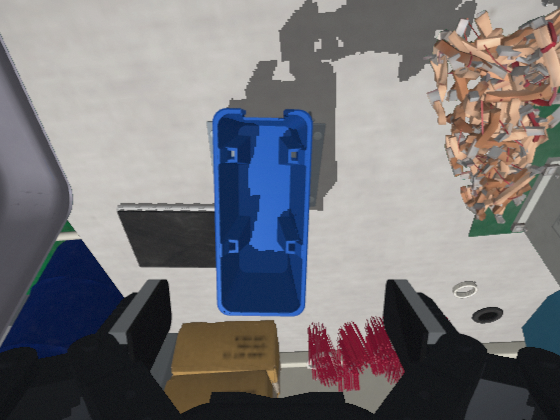

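Wrist view: the empty bin rim spans (213-310, 110-315), centred between the open fingers but about 1 cm off; the fit gives 69.0 x 156.9 mm, centre (520,-317,129.5), yaw -7.5°. Finger ends should end about 19 mm below the rim.

```bash
python3 -c "
from h import *
Rb,Rt=lean(-7.5); C=np.array([520,-317,129.5]); 
for k in (110,30,-26): to(C+Rb.apply([0,0,k]),Rt)"
```

```text
xyz [-0.18 -1.24  0.3 ] ang [ 0.008 -0.039  0.022]
xyz [-0.49 -1.3   8.3 ] ang [ 0.008 -0.039  0.022]
xyz [-0.71 -1.35 13.89] ang [ 0.008 -0.039  0.022]
```

Request:
move_arm --moves '[{"gripper":1,"xyz":[-0.2,-1.2,0.3],"angular":[0.01,-0.04,0.02]},{"gripper":1,"xyz":[-0.3,-1.25,3],"angular":[0.01,-0.04,0.02]},{"gripper":1,"xyz":[-0.4,-1.3,6],"angular":[0.01,-0.04,0.02]},{"gripper":1,"xyz":[-0.5,-1.3,8.3],"angular":[0.01,-0.04,0.02]},{"gripper":1,"xyz":[-0.5,-1.3,8.3],"angular":[0.01,-0.04,0.02]},{"gripper":1,"xyz":[-0.5,-1.3,8.3],"angular":[0.01,-0.04,0.02]}]'

```text
clock: 8.85
position: [505.6, -315.3, 156.8]
ee_rot: [0.062, 0.964, -0.019, 0.259]
contact_force: [-0.3, 0.2, 0.8]
gripper_width: 85.2
```

```bash
python3 -c "
from h import *
Rb,Rt=lean(-7.5); C=np.array([520,-317,129.5]); print(arm.read_state()['joints'].round(2))
for k in (0,-26): to(C+Rb.apply([0,0,k]),Rt)"
```

```text
[-0.35  0.24 -0.43 -0.28 -0.4  -1.12]
xyz [0.12 0.03 3.09] ang [-0.003  0.003  0.003]
xyz [0.13 0.04 5.69] ang [-0.003  0.003  0.003]
```

Request:
move_arm --moves '[{"gripper":1,"xyz":[0.1,0,2.5],"angular":[0,0,0]},{"gripper":1,"xyz":[0.1,0,4.5],"angular":[0,0,0]},{"gripper":1,"xyz":[0.1,0,5.7],"angular":[0,0,0]},{"gripper":1,"xyz":[0.1,0,5.7],"angular":[0,0,0]},{"gripper":1,"xyz":[0.1,0,5.7],"angular":[0,0,0]}]'

```text
clock: 9.48
position: [532.6, -320.1, 107.0]
ee_rot: [0.063, 0.963, -0.019, 0.26]
contact_force: [-0.5, -0.4, -1.0]
gripper_width: 85.0
```

```bash
python3 -c "
from h import *
Rb,Rt=lean(-7.5); C=np.array([520,-317,129.5]); print(arm.read_state()['joints'].round(2))
for k in (-26,): to(C+Rb.apply([0,0,k]),Rt)"
```

```text
[-0.35  0.35 -0.41 -0.34 -0.32 -1.06]
xyz [-0.01  0.14  0.01] ang [-0.003  0.003  0.001]
```

Correct to 1.4 mm sideways and close.

Request:
move_arm --moves '[{"gripper":1,"xyz":[0,0.14,0],"angular":[0,0,0]},{"gripper":-1,"xyz":[0,0.14,0],"angular":[0,0,0]},{"gripper":-1,"xyz":[0,0.14,0],"angular":[0,0,0]},{"gripper":-1,"xyz":[0,0.14,0],"angular":[0,0,0]},{"gripper":-1,"xyz":[0,0.14,0],"angular":[0,0,0]},{"gripper":-1,"xyz":[0,0.14,0],"angular":[0,0,0]},{"gripper":-1,"xyz":[0,0.14,-1],"angular":[0,0,0]},{"gripper":-1,"xyz":[0,0.14,-2],"angular":[0,0,0]}]'

```text
clock: 10.48
position: [522.0, -317.1, 123.5]
ee_rot: [0.063, 0.964, -0.018, 0.259]
contact_force: [-0.4, 0.8, -1.2]
gripper_width: 67.7
```

```bash
python3 -c "
from h import *
s=arm.read_state();print(s['contact_force'],s['gripper_width'],s['position'])
im,d,W=cloud('wrist'); cv2.imwrite('pics/w5.png',im)"
```

```text
[-0.43389331  0.76842984 -1.22706757] 67.72915288940335 [ 522.04393463 -317.05746454  123.52511544]
```

View pics/w5.png

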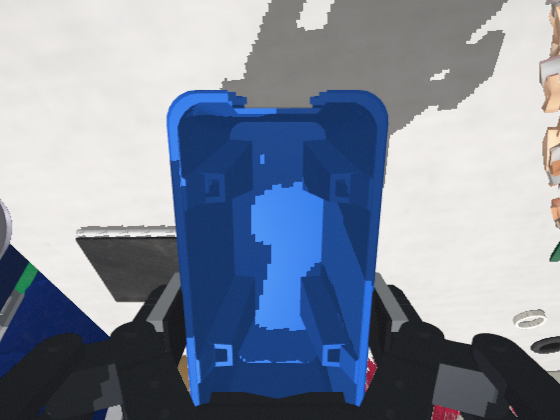

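The bin is held between the fingers (skirt edges at columns 180 and 380), about 1.2 N. Pulling out along its axis.

Request:
move_arm --moves '[{"gripper":-1,"xyz":[0,0,-1.5],"angular":[0,0,0]},{"gripper":-1,"xyz":[0,0,-3],"angular":[0,0,0]},{"gripper":-1,"xyz":[0,0,-5],"angular":[0,0,0]},{"gripper":-1,"xyz":[0,0,-7.5],"angular":[0,0,0]},{"gripper":-1,"xyz":[0,0,-10],"angular":[0,0,0]},{"gripper":-1,"xyz":[0,0,-10],"angular":[0,0,0]},{"gripper":-1,"xyz":[0,0,-10],"angular":[0,0,0]}]'

```text
clock: 11.4
position: [472.8, -310.2, 209.5]
ee_rot: [0.063, 0.964, -0.018, 0.259]
contact_force: [-0.2, -0.2, -1.8]
gripper_width: 67.9
```

```bash
python3 -c "
from h import *
s=arm.read_state();print(s['contact_force'],s['gripper_width'],s['joints'].round(2))
im,d,W=cloud('scene');im2,d,W2=cloud('wrist');np.savez('w6',im=im2,W=W2); a=cv2.resize(im[90:250,280:480],(600,480));cv2.imwrite('pics/s2.png',a)
# rim in tool frame
R0=Ro.from_quat(s['ee_rot']);l=R0.inv().apply((W2-s['position']).reshape(-1,3)).reshape(W2.shape)
m=blue(im2)&(abs(l[...,1])<60)&(abs(l[...,0])<110)&(l[...,2]<40)&(l[...,2]>-60);q=l[m];print(len(q),np.percentile(q[:,2],[1,5,20,50,80]))
r=q[(q[:,2]<-18)];print(len(r),cv2.minAreaRect(r[:,:2].astype('f4')))
A=np.c_[r[:,:2],np.ones(len(r))];print(np.linalg.lstsq(A,r[:,2],rcond=None)[0])
to(s['position']+[0,0,0],down(82.5));to([410,-180,290],down(120))
"
```

```text
[-0.17051955 -0.18900039 -1.7723457 ] 67.94100198188848 [-0.36  0.12 -0.44 -0.23 -0.51 -1.17]
58648 [-26.38217542 -25.66291224 -19.95173154   4.85100959  31.68974677]
13200 ((16.877025604248047, -11.05648422241211), (123.72210693359375, 92.8239517211914), 0.8684961199760437)
[-9.19541054e-03 -4.44776904e-04 -2.36004622e+01]
xyz [-0.03 -0.   -0.07] ang [-0.003  0.524 -0.   ]
xyz [  2.8   12.06 -11.04] ang [-0.174  0.504 -0.64 ]
```

View pics/s2.png

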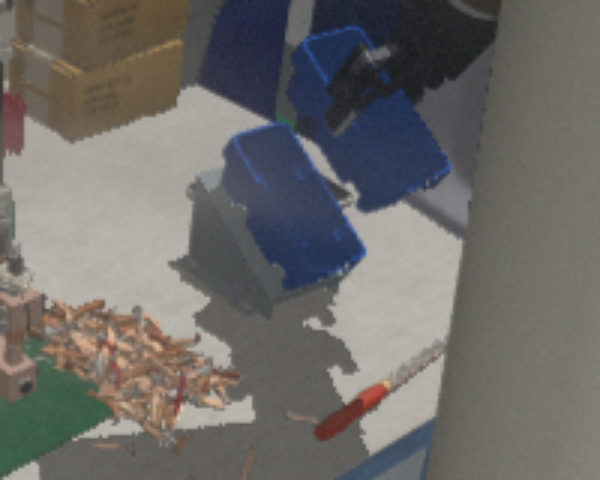

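The upper bin is clear and the lower one stays on its stand. Levelling and swinging it round on the robot's side.

```bash
python3 -c "
from h import *
R0=lean(-7.5)[1]; R1=down(82.5)
for k in (1/3,2/3,1): to(np.array([472,-310,210])+k*np.array([-32,20,50]),R0*Ro.from_rotvec((R0.inv()*R1).as_rotvec()*k))
for k in range(1,7): to(np.array([440,-290,260])+np.array([-5,32,0])*k,down(82.5+9*k))"
```

```text
xyz [ 0.17  0.52 -2.17] ang [-0.003  0.174 -0.   ]
xyz [ 0.33  1.04 -4.19] ang [-0.003  0.349 -0.   ]
xyz [ 0.48  1.55 -6.21] ang [-0.003  0.524 -0.   ]
xyz [ 1.27  4.66 -6.67] ang [-0.044  0.522 -0.154]
xyz [ 2.06  7.77 -7.14] ang [-0.085  0.519 -0.307]
xyz [ 2.85 10.87 -7.6 ] ang [-0.126  0.513 -0.461]
xyz [ 3.64 13.98 -8.07] ang [-0.167  0.505 -0.614]
xyz [ 4.44 17.08 -8.53] ang [-0.208  0.495 -0.767]
xyz [ 5.23 20.19 -8.99] ang [-0.249  0.483 -0.921]
```

Request:
move_arm --moves '[{"gripper":-1,"xyz":[0.2,0.5,-2.2],"angular":[0,0.17,0]},{"gripper":-1,"xyz":[0.3,1.0,-4.2],"angular":[0,0.35,0]},{"gripper":-1,"xyz":[0.5,1.5,-6.2],"angular":[0,0.524,0]},{"gripper":-1,"xyz":[1.3,4.7,-6.7],"angular":[-0.044,0.522,-0.154]},{"gripper":-1,"xyz":[2.1,7.8,-7.1],"angular":[-0.085,0.519,-0.307]},{"gripper":-1,"xyz":[2.9,10.9,-7.6],"angular":[-0.126,0.513,-0.461]},{"gripper":-1,"xyz":[3.6,14.0,-8.1],"angular":[-0.167,0.505,-0.614]},{"gripper":-1,"xyz":[4.4,17.1,-8.5],"angular":[-0.208,0.495,-0.767]},{"gripper":-1,"xyz":[5.2,20.2,-9.0],"angular":[-0.249,0.483,-0.92]},{"gripper":-1,"xyz":[5.2,20.2,-9.0],"angular":[-0.249,0.483,-0.92]}]'

```text
clock: 12.75
position: [410.4, -96.5, 260.4]
ee_rot: [-0.396, 0.918, -0.0, 0.0]
contact_force: [-0.4, -0.6, -1.1]
gripper_width: 67.5
```

```bash
python3 -c "
from h import *
s=arm.read_state();print(s['joints'].round(2),s['gripper_width'])
for k in range(1,11): to(np.array([410,-98,260])+np.array([-1,25,-3])*k,down(136.5+9.0*k))"
```

```text
[ 0.16  0.   -0.4   0.   -1.16 -0.91] 67.54598879304075
xyz [-1.62  1.72  0.34] ang [-0.001  0.    -0.154]
xyz [-3.37  3.5   0.64] ang [-0.001  0.    -0.311]
xyz [-5.12  5.29  0.94] ang [-0.001  0.    -0.468]
xyz [-6.87  7.08  1.24] ang [-0.001  0.    -0.625]
xyz [-8.62  8.87  1.54] ang [-0.001 -0.    -0.783]
xyz [-10.37  10.66   1.84] ang [-0.001 -0.    -0.94 ]
xyz [-12.11  12.45   2.14] ang [-1.000e-03 -0.000e+00 -1.097e+00]
xyz [-13.86  14.24   2.43] ang [-1.000e-03 -0.000e+00 -1.254e+00]
xyz [-15.61  16.02   2.73] ang [-1.000e-03 -0.000e+00 -1.411e+00]
xyz [-17.36  17.81   3.03] ang [-1.000e-03 -0.000e+00 -1.568e+00]
```

Request:
move_arm --moves '[{"gripper":-1,"xyz":[-1.6,1.7,0],"angular":[0,0,-0.154]},{"gripper":-1,"xyz":[-3.4,3.5,0],"angular":[0,0,-0.311]},{"gripper":-1,"xyz":[-5.1,5.3,0],"angular":[0,0,-0.468]},{"gripper":-1,"xyz":[-6.9,7.1,0],"angular":[0,0,-0.625]},{"gripper":-1,"xyz":[-8.6,8.9,0],"angular":[0,0,-0.783]},{"gripper":-1,"xyz":[-10.4,10.7,0],"angular":[0,0,-0.94]},{"gripper":-1,"xyz":[-12.1,12.5,0],"angular":[0,0,-1.097]},{"gripper":-1,"xyz":[-13.9,14.2,0],"angular":[0,0,-1.254]},{"gripper":-1,"xyz":[-15.6,16.0,0],"angular":[0,0,-1.411]},{"gripper":-1,"xyz":[-17.4,17.8,0],"angular":[0,0,-1.568]}]'

```text
clock: 14.0
position: [401.6, 151.3, 260.2]
ee_rot: [0.929, -0.371, 0.001, 0.0]
contact_force: [0.9, -0.2, -0.2]
gripper_width: 67.9
```

```bash
python3 -c "
from h import *
s=arm.read_state();print(s['joints'].round(2),s['gripper_width'])
for z in (220,150): to([480.5,208.6,z],down(251.55))"
```

```text
[ 0.74  0.02 -0.39  0.   -1.16  0.07] 67.87389236142668
xyz [ 1.78 -9.59  4.01] ang [ 0.001 -0.001 -0.437]
xyz [ 1.77 -9.6  11.01] ang [ 0.001 -0.001 -0.437]
```

Request:
move_arm --moves '[{"gripper":-1,"xyz":[0.6,-3.2,1.5],"angular":[0,0,-0.15]},{"gripper":-1,"xyz":[1.2,-6.4,3],"angular":[0,0,-0.3]},{"gripper":-1,"xyz":[1.8,-9.6,4],"angular":[0,0,-0.437]},{"gripper":-1,"xyz":[1.8,-9.6,7.5],"angular":[0,0,-0.437]},{"gripper":-1,"xyz":[1.8,-9.6,11],"angular":[0,0,-0.437]},{"gripper":-1,"xyz":[1.8,-9.6,11],"angular":[0,0,-0.437]},{"gripper":-1,"xyz":[1.8,-9.6,11],"angular":[0,0,-0.437]}]'

```text
clock: 14.88
position: [481.8, 207.9, 151.8]
ee_rot: [0.987, -0.162, 0.002, -0.0]
contact_force: [0.3, 0.3, -0.7]
gripper_width: 67.9
```

```bash
cat > e.py <<'E'
from h import *
s=arm.read_state();print(s['position'],s['gripper_width'],s['contact_force'])
p=s['position']
for n in ('wrist','top','scene'):
    im,d,W=cloud(n); z=W[...,2]
    near=blue(im)&(np.hypot(W[...,0]-p[0],W[...,1]-p[1])<105)
    q=W[near&(z>p[2]+10)&(z<p[2]+45)]
    if len(q)<50: continue
    top=np.percentile(q[:,2],97); r=q[q[:,2]>top-5]; print(n,'E',len(r),'top',top,cv2.minAreaRect(r[:,:2].astype('f4')))
    A=np.c_[r[:,:2]-p[:2],np.ones(len(r))]; print('  slope',np.linalg.lstsq(A,r[:,2],rcond=None)[0].round(4))
    f=W[near&(z>54)&(z<66)]; print('  F',len(f),cv2.minAreaRect(f[:,:2].astype('f4')) if len(f)>20 else 0)
    cv2.imwrite(f'pics/e_{n}.png',im)
to([480.5,208.6,86],down(251.55))
E
python3 e.py
```

```text
[481.79742318 207.87199159 151.7828633 ] 67.87278224716219 [ 0.30678929  0.30120046 -0.67554289]
wrist E 10474 top 179.05019953655034 ((500.41387939453125, 201.40077209472656), (69.8924560546875, 119.88182830810547), 71.59989929199219)
  slope [ 6.700000e-03 -5.500000e-03  1.772297e+02]
  F 533 ((552.9857788085938, 183.8622589111328), (55.08876419067383, 2.9689383506774902), 71.33476257324219)
top E 207 top 180.68518508588951 ((481.4552307128906, 207.64837646484375), (68.01118469238281, 154.36764526367188), 71.11927795410156)
  slope [ 2.500000e-03 -2.300000e-03  1.785101e+02]
  F 109 ((465.9700012207031, 191.06422424316406), (59.377418518066406, 161.8939208984375), 55.049800872802734)
scene E 240 top 180.02121297403357 ((478.7213134765625, 209.94688415527344), (68.67633056640625, 153.2772979736328), 70.74177551269531)
  slope [ 3.200000e-03 -6.000000e-04  1.781734e+02]
  F 215 ((476.81719970703125, 210.9372100830078), (68.71228790283203, 157.2812957763672), 71.34851837158203)
xyz [-0.14  0.    6.65] ang [-0.002 -0.004 -0.004]
```

Held bin is level, yaw matches within about 0.4°, and it is about 1.5-2 mm long lengthwise of target; correct by -2 mm and lower.

Request:
move_arm --moves '[{"gripper":-1,"xyz":[-0.15,0,2],"angular":[0,0,0]},{"gripper":-1,"xyz":[-0.15,0,4],"angular":[0,0,0]},{"gripper":-1,"xyz":[-0.15,0,5.2],"angular":[0,0,0]},{"gripper":-1,"xyz":[-0.15,0,5.8],"angular":[0,0,0]},{"gripper":-1,"xyz":[-0.15,0,6.2],"angular":[0,0,0]},{"gripper":-1,"xyz":[-0.15,0,6.2],"angular":[0,0,0]},{"gripper":-1,"xyz":[-0.15,0,6.2],"angular":[0,0,0]}]'

```text
clock: 15.9
position: [479.6, 208.2, 89.3]
ee_rot: [0.987, -0.162, 0.001, -0.0]
contact_force: [-0.4, 0.6, -1.1]
gripper_width: 67.8
```

```bash
sed -i 's/8,86\]/.6,84]/;s/208.6,86/208.6,84/' e.py; python3 e.py
```

```text
[479.55832221 208.17136463  89.33761219] 67.83768339443526 [-0.3541977   0.55112927 -1.09984862]
wrist E 10422 top 116.58526348203836 ((497.93536376953125, 201.7272491455078), (70.19546508789062, 120.27522277832031), 71.56340026855469)
  slope [ 6.20000e-03 -5.30000e-03  1.14809e+02]
  F 20759 ((485.28369140625, 207.23699951171875), (68.3670425415039, 146.25909423828125), 71.3376693725586)
top E 186 top 117.49855978463923 ((479.6045837402344, 208.35560607910156), (69.50460052490234, 154.03305053710938), 71.39295196533203)
  slope [-1.900000e-03 -7.300000e-03  1.153787e+02]
  F 590 ((476.353515625, 204.38272094726562), (57.929351806640625, 151.27728271484375), 71.53502655029297)
scene E 215 top 117.32724595152817 ((474.87774658203125, 209.88116455078125), (68.89224243164062, 155.0059356689453), 69.9146728515625)
  slope [ 3.100000e-03 -2.900000e-03  1.154851e+02]
  F 570 ((474.99560546875, 212.9287567138672), (68.29916381835938, 150.88116455078125), 72.82061004638672)
xyz [ 0.09 -0.08  0.52] ang [-0.    -0.002 -0.004]
```

```bash
python3 -c "
import cv2;im=cv2.imread('pics/e_scene.png');cv2.imwrite('pics/s3.png',cv2.resize(im[200:320,160:320],(640,480),interpolation=cv2.INTER_CUBIC))"
```

```text
(no output)
```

View pics/s3.png

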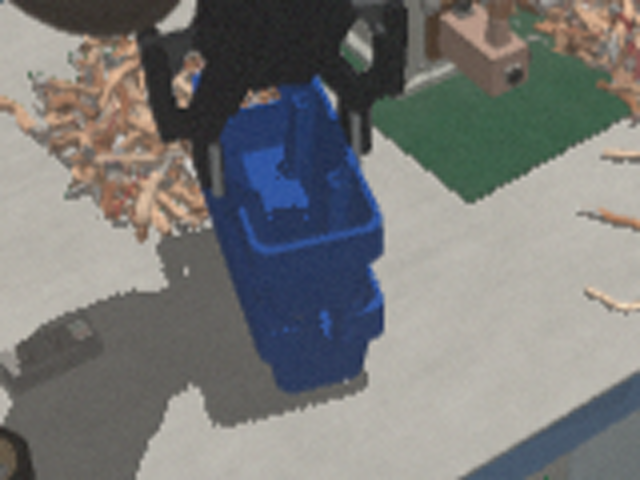

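The empty bin's plain rear end is now above the filled bin's cut-out, nearly seated (rim about 115, should be 110). Lowering the last 5 mm gently.

Request:
move_arm --moves '[{"gripper":-1,"xyz":[0.08,-0.04,0.2],"angular":[0,0,0]},{"gripper":-1,"xyz":[0.08,-0.04,0.35],"angular":[0,0,0]},{"gripper":-1,"xyz":[0.08,-0.04,0.45],"angular":[0,0,0]},{"gripper":-1,"xyz":[0.08,-0.04,0.5],"angular":[0,0,0]},{"gripper":-1,"xyz":[0.08,-0.04,0.5],"angular":[0,0,0]}]'

```text
clock: 16.68
position: [480.1, 208.0, 83.8]
ee_rot: [0.987, -0.162, 0.001, 0.0]
contact_force: [-1.0, 0.5, -0.5]
gripper_width: 67.9
```

```bash
python3 e.py | grep -v F
```

```text
[480.10991194 208.04901083  83.8163261 ] 67.92929107682627 [-1.04072691  0.47162499 -0.53742294]
wrist E 10446 top 111.04389836952184 ((498.4950256347656, 201.53564453125), (70.38114929199219, 120.28626251220703), 71.14558410644531)
  slope [ 4.80000e-03 -5.80000e-03  1.09291e+02]
top E 173 top 112.21692947169403 ((480.23553466796875, 208.03695678710938), (69.11884307861328, 153.9942169189453), 71.47903442382812)
  slope [ 2.500000e-03 -1.300000e-03  1.101434e+02]
scene E 220 top 111.80724909593219 ((476.994140625, 209.70257568359375), (69.147216796875, 154.73240661621094), 70.92109680175781)
  slope [ 4.200000e-03 -2.400000e-03  1.100359e+02]
xyz [ 0.01 -0.06 -0.01] ang [ 0.    -0.002 -0.004]
```

Barely touching; a touch lower until a few newtons show.

Request:
move_arm --moves '[{"gripper":-1,"xyz":[0,-0.04,0.08],"angular":[0,0,0]},{"gripper":-1,"xyz":[0,-0.04,0.12],"angular":[0,0,0]},{"gripper":-1,"xyz":[0,-0.04,0.12],"angular":[0,0,0]}]'

```text
clock: 17.2
position: [480.5, 208.4, 83.4]
ee_rot: [0.987, -0.162, 0.001, 0.0]
contact_force: [-0.9, -1.0, 5.6]
gripper_width: 67.8
```

Contact at the expected height (83.4). Releasing and retreating straight up.

Request:
move_arm --moves '[{"gripper":1,"xyz":[0,0,0],"angular":[0,0,0]},{"gripper":1,"xyz":[0,0,0],"angular":[0,0,0]},{"gripper":1,"xyz":[0,0,0],"angular":[0,0,0]},{"gripper":1,"xyz":[0,0,0],"angular":[0,0,0]},{"gripper":1,"xyz":[0,0,-2],"angular":[0,0,0]},{"gripper":1,"xyz":[0,0,-5],"angular":[0,0,0]},{"gripper":1,"xyz":[0,0,-10],"angular":[0,0,0]},{"gripper":1,"xyz":[0,0,-15],"angular":[0,0,0]},{"gripper":1,"xyz":[0,0,-15],"angular":[0,0,0]},{"gripper":1,"xyz":[0,0,-15],"angular":[0,0,0]}]'

```text
clock: 18.45
position: [479.5, 208.4, 232.2]
ee_rot: [0.987, -0.162, 0.0, 0.0]
contact_force: [-0.4, -0.4, -0.9]
gripper_width: 85.4
```

```bash
sed -i "s/z>p\[2\]+10)&(z<p\[2\]+45/z>95)\&(z<130/" e.py; python3 e.py; python3 -c "
import cv2,numpy as np
a=cv2.imread('pics/e_wrist.png');b=cv2.imread('pics/e_scene.png')[200:320,160:320]
cv2.imwrite('pics/fin.png',np.hstack([cv2.resize(a,(400,300)),cv2.resize(b,(400,300))]))"
```

```text
[479.544173   208.37880094 232.19023925] 85.36231098281999 [-0.41428154 -0.4355033  -0.88737807]
wrist E 3036 top 110.57439444607765 ((481.9289855957031, 207.59878540039062), (68.75255584716797, 156.02874755859375), 71.50205993652344)
  slope [ 3.000000e-03 -1.200000e-03  1.090172e+02]
  F 1688 ((484.6203308105469, 204.64724731445312), (54.10612106323242, 145.97439575195312), 71.2124252319336)
top E 219 top 111.94970413987429 ((480.51275634765625, 208.18707275390625), (69.07910919189453, 154.49267578125), 71.59493255615234)
  slope [3.600000e-03 5.500000e-03 1.095885e+02]
  F 324 ((478.1047058105469, 209.47299194335938), (69.03007507324219, 151.62376403808594), 71.85546112060547)
scene E 274 top 111.66027194333958 ((479.4211120605469, 209.45849609375), (68.94293212890625, 158.48641967773438), 71.59931182861328)
  slope [2.000000e-04 1.000000e-03 1.094775e+02]
  F 353 ((476.17376708984375, 213.63064575195312), (67.9544448852539, 155.82937622070312), 73.44894409179688)
xyz [ 0.09 -0.12 14.72] ang [ 0.003  0.    -0.004]
```

View pics/fin.png

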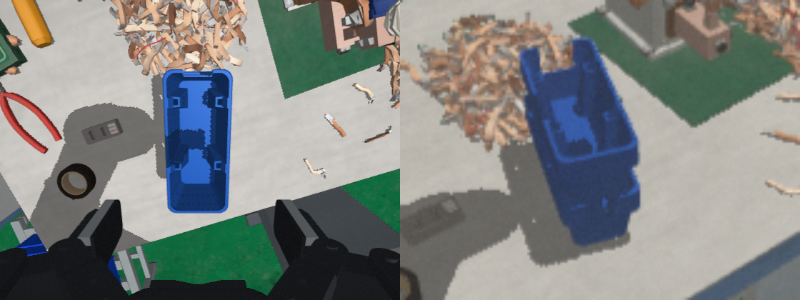

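Stacked level: rim at about 110 mm, centre within 2 mm of the filled bin's, cut-outs at opposite ends, gripper clear. Handing in.

```bash
python3 -c "
from bench import arm
print(arm.job_done())"
```

```text
the job is handed in; nothing more can be done
None
```

I put the spare tip in the filled bin and stacked the upper empty bin on it, half a turn round. I handed the job in at about 18.6 s; it reports no verdict.

- **Tip:** after release it stood upright in the bay, at about (-11, -1) mm in the filled bin's frame, with the other tip still at the rear. That was before stacking; I did not look at the tips again afterwards.
- **Stack:** the empty bin's rim is at about 110 mm, as it should be on the ledges. It is level to under 0.01 rad, centred within about 2 mm of the filled bin, and its cut-out is at the opposite end. The bin seated with about 6 N.
- **Rest of the scene:** the filled bin had not moved when I checked after placing the tip. The lower empty bin stayed on its stand when the upper one came out. The gauge block and tape roll look in place in the last picture, though I did not remeasure them.
- **Disagreements:** the cameras differed by 1–3 mm on the bin centres. The filled bin's own position after stacking could not be measured cleanly, because the stacked bin covers it. The gripper was open and about 15 cm above the release height at hand-in.

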